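# Show the third cup under the lens

## Robot

A 7-joint arm with a two-finger parallel gripper is mounted at the origin on the work surface. World frame = base frame: x ahead of the robot, y to its left, z up, the work surface at z = 0. Lengths are in m, angles in rad, forces in N, time in s.
With the tool pointing down it reaches from about 0.425 to 0.925 m from the base axis. Payload 6.8 kg.
Tool frame: the origin (TCP) lies at the very end of the fingers, on their centre line; the grasp point (between the pads) lies 19 mm behind it (robot.grip_depth is the distance from the TCP to the grasp point, in m); z points along the fingers, y is the direction in which the jaws open and shut (so a half turn about z gives the same grasp; the last joint's range is limited). The gripper opens to 85 mm and grips with 20 to 120 N. Pads are 22 mm wide; open, the fingers measure 114 mm over their backs; the gripper's body (76 mm by 85 mm) begins 54 mm behind the grasp point. The pads swing forward as they close: fully open they stand 13 mm farther back than shut.
Start: joints at [1.06, 0.477, 0.022, 1.555, -0.011, 1.109, -0.083], TCP at [0.265, -0.621, 0.231] pointing down, gripper open.
Joint ranges: [-2.96, 2.96], [-0.34, 2.1], [-1.41, 1.46], [0.24, 2.44], [-1.37, 4.51], [0.17, 1.92], [-2.96, 2.96]. Speed limits (rad/s): [2.39, 2.39, 3.14, 3.14, 3.14, 3.14, 3.14].

## Interface

Orientations are given as a unit quaternion [w, x, y, z].
In Python, from workcell import telemetry, cams, order, finder, robot gives the robot as it stands.
- The arm moves only by the tool carry_out, never from a script. Its argument "steps" is a list that holds one entry, the list of rows, each a list of 5 numbers: the finger opening in mm, from 0 to 85.4, then the shift along the tool's x, y, z in mm, then the turn about the tool's z in rad. In form: [[[claw, x, y, z, spin], ...]]. A call has 1 to 20 rows; each row is the pose to reach, as a shift and turn from the pose commanded when the call began, along the tool's axes at that moment; what a row does not reach only later rows make up. A row lasts 1/10 s, in which the tool goes at most 50 mm and 8.59 degrees, less where a joint would pass 70% of its speed; a pose out of reach is approached as far as the arm can. A call with a gripper value outside its range is refused whole. The fingers move at their own pace and stop on an object; "grip_force" is the grip in N (left out, the last holds). Time passes only in rows, so rows that repeat a pose let the fingers close. It gives the time, the measured TCP pose, the force and the opening at its end, in the units of the state.
- telemetry.observe(): the state, without advancing time (a new reading comes with each control period).
- cams.grab_frame(name): name is "scene" or "top" or "wrist"; returns a dict with "frame" (400x640x3 uint8, blue, green, red), "range_z" (400x640 float32, m along the optical axis (not along the pixel's ray), 0 where there is no reading), "fx", "fy", "cx", "cy" (pixels), "xyz" and "orientation" of the camera in the world; the wrist camera has in their place "hand_eye" (4x4, takes a point from camera to tool coordinates, whose origin is the TCP and whose axes are the flange's). Camera axes: x right, y down, z forward; pixel columns grow to the right and rows downward; lengths in m; the calibration is good to about 2 mm. A picture is of the moment at which its call begins: read the wrist's pose just before it.
- order.job_done(): hands the job in, once; it reports no verdict.
Trained networks look in the newest picture that a camera, given by its name, has taken for a name from the list of things; names that differ only in an ending like _2 or _b are one class to them, and where a whole thing is asked for, a point or a joint stands for the part that bears it (a point fixed in the world has none). Each returns a list of dicts, best first, with "conf" (0 to 1); they miss things now and then, are a little off and sometimes report something else, mostly with a low value. They report only what shows in the picture. A call takes as long as a camera call. They do not tell look-alikes from the thing itself.
- finder.cut_out(camera, name): "region" (400x640 bool, what is visible of it).
- finder.tip_of(camera, name): "at" ([x, y, z] in m, in world coordinates, good to about 4 mm: a listed point, or the origin of a listed thing).
The state is a dict: "t": time; "joints": joint angles; "qd": joint speeds; "joint_torque": joint torques, N m; "tool_pos": TCP position; "ee_rot": TCP orientation; "force": force on the tool from outside, world axes, zero at the start; "torque": the same for the moment, N m; "width": finger opening in m.
Only numpy, scipy, OpenCV 4.12 (cv2) and the standard library are available. Lean on these libraries where they do the work, as an engineer would, in place of code of your own. Each camera call takes 0.05 s, during which the arm holds its last target.

## Task

Get the display carousel ready to show the customer its third cup: take the headed hinge pin out of the drilled block and push it down through the lined-up holes of the post's fork and the lens arm's lug until its head sits flat on the fork, and leave it there. Then grip the bar knob in the middle of the carousel and turn it clockwise (seen from above) three clicks, stopping in the third stop without running on past it, so that the third cup stands under the lens. Finish still gripping the knob, holding the carousel at rest in that stop; leave the lens arm over its place at the rim and everything else on the table where it stands.

Things in the scene. Friction and masses are not known exactly. Their poses are not given: they have to be found in the camera images.
- pin_center (a point): Loose steel hinge pin, 60 g, 62 mm long: round shank 10 mm across and 44 mm long with a 4 mm tapered tip (5 mm across at its end), round head 22 mm across and 18 mm high on top. This point: on its axis, half-way up (31 mm from tip and from top); z points from tip to head. It starts upright in a hole 22 mm deep in a fixed black block (75 x 45 mm, 30 mm high); head from 52 to 70 mm above the table.
- pin_shoulder (a point): The flat underside of the pin's head, on its axis, 44 mm above the tip and 18 mm below the top of the head; z points towards the head.
- fork_top (a point): Centre of the hole's mouth on top of the aluminium fork beside the carousel, 124 mm above the table; z up. Two level tines 24 mm wide and 13 mm thick (tops at 124 and 99 mm) with the lens arm's 10 mm lug between, 12 mm holes in line through all three. Spring balls in the lug grip the shank: push with some 5 N over the last 25 mm. Nothing near it stands higher than 124 mm but the knob.
- knob: Aluminium bar knob on the carousel's central column: bar 60 mm long, 16 mm wide, 32 mm high. Origin in the middle of the bar, on the vertical turning axis, 152 mm above the table; x along the bar (a thin dark line on top marks the +x end), y across the 16 mm to grip, z up. Below the bar is a neck 14 mm thick, and 44 mm below the origin the column widens to 24 mm. It turns the carousel one to one.
- carousel (a joint): Angle of carousel and knob, rad, growing clockwise seen from above. A spring roller on the 15-lobed rim gives a stop every 24 degrees (0.4189 rad): it starts in the stop near 0; the next are at 0.419, 0.838 and 1.257. It takes about 0.3 N m to leave a stop; half-way, the roller tips over and pulls it into the next one.
- lens (a point): Centre of the round magnifier (76 mm across, 10 mm thick) on the lens arm, over the carousel's rim, 105 mm above the table. The arm swings about the fork's hole with some friction; it is already in place.
- third_cup (a point): Middle of the lid, 64 mm above the table, of the third cup counted from the one that starts under the lens, in the order in which clockwise turning brings them there. 15 small clear cups, 43 mm across, sit 115 mm from the carousel's axis; carousel radius 142 mm.
- deli_a: Bystander: big clear lidded cup, 114 mm across, 48 mm high; origin under its centre.
- deli_b: Bystander: another big clear lidded cup, the same size; origin under its centre.
- coffee: Bystander: brown iced-coffee cup with dome lid and straw, 88 mm across, 190 mm to the straw's end; origin under its centre.
- cards: Bystander: stack of blank cards, 55 x 90 mm, 29 mm high; origin under its centre.
- tape_roll: Bystander: roll of tape lying flat, 90 mm across, 24 mm high; origin under its centre.
- scale: Bystander: pocket scale, 100 x 140 mm, 22 mm high; origin under its centre.
- spray: Bystander: white spray bottle, 72 mm across, 181 mm high; origin under its centre.
- tongs: Bystander: steel feeding tongs lying flat, 205 mm long, 8 mm high; origin under the middle.
Not all that is in view belongs to the job. There is more than one size of the part that bears pin_center; the job needs the smallest.

How it is judged:
By the outcome, as a careful person would: the job done as asked, in the order asked, and still so for the second after the job is handed in, while the arm keeps its last pose, push and grip.
It also fails if it takes over 58 s, if anything falls off the work surface, if the arm or the gripper's body presses on something with over 40 N, if the wrist force passes 120 N, or if a joint passes its speed limit or range.

## Working session

There is one attempt and no reset: what is moved stays moved. The work goes in short steps, Python scripts to look and compute and a tool call to move; the robot and the scene stay as the last step left them, time stands still between calls to the robot, and variables do not carry over. Pictures are saved under pics/ and viewed, and the job is handed in when it is done.

Besides the shell and the picture viewer there is one more tool, called after "Emit:" in YAML: its name, and indented under it one key for each argument. carry_out: Moves the arm, as the interface text tells. Its arguments: {"type":"object","properties":{"steps":{"type":"array","items":{"type":"array","items":{"type":"array","items":{"type":"number"}}}},"grip_force":{"type":"number"}},"required":["steps"]}

```bash
ls; mkdir -p pics; cat > h.py <<'E'
import numpy as np, cv2
from scipy.spatial.transform import Rotation as R
from workcell import telemetry, cams, order, finder, robot
def q2R(q): return R.from_quat([q[1],q[2],q[3],q[0]]).as_matrix()
def pose(c,s=None):
    if 'hand_eye' in c:
        T=np.eye(4);T[:3,:3]=q2R(s['ee_rot']);T[:3,3]=s['tool_pos'];M=T@np.array(c['hand_eye']);return M[:3,:3],M[:3,3]
    return q2R(c['orientation']),np.array(c['xyz'])
def grab(n,save=None):
    s=telemetry.observe();c=cams.grab_frame(n)
    c['R'],c['t']=pose(c,s)
    if save: cv2.imwrite('pics/'+save,c['frame'])
    return c
def cloud(c):
    z=c['range_z'];v,u=np.mgrid[0:400,0:640]
    P=np.stack([(u-c['cx'])/c['fx']*z,(v-c['cy'])/c['fy']*z,z],-1)
    P=P@c['R'].T+c['t'];P[z==0]=np.nan;return P
def proj(c,p):
    q=(np.array(p)-c['t'])@c['R'];return c['fx']*q[...,0]/q[...,2]+c['cx'],c['fy']*q[...,1]/q[...,2]+c['cy']
def ray_z(c,u,v,z):
    d=c['R']@np.array([(u-c['cx'])/c['fx'],(v-c['cy'])/c['fy'],1]);return c['t']+d*(z-c['t'][2])/d[2]
E
python3 - <<'E'
from h import *
s=telemetry.observe();print(s)
for n in('scene','top','wrist'):
    c=grab(n,n+'0.png')
    print(n,c['t'],c['fx'],c['R'][:,2])
    for k in('pin_center','pin_shoulder','fork_top','knob','lens','third_cup'):
        try:print(k,[(np.round(d['at'],4).tolist(),round(d['conf'],2)) for d in finder.tip_of(n,k)])
        except Exception as e:print(k,e)
E
```

```text
pics
{'t': 0.0, 'joints': array([ 1.05989151,  0.47778965,  0.02233486,  1.55646521, -0.01150712,
        1.10931162, -0.08310597]), 'qd': array([-2.26467260e-03, -3.14717418e-03, -1.05902799e-03,  5.74710032e-04,
        4.10553588e-04,  7.53714926e-04,  6.81850586e-05]), 'joint_torque': array([-4.57312080e-04, -5.96453404e+01,  1.60743456e+00, -2.81194013e+01,
        1.23661361e-02,  9.30046634e-03,  2.16971239e-05]), 'tool_pos': array([ 0.26435344, -0.62042522,  0.23032683]), 'ee_rot': array([-8.89169890e-04,  9.79784917e-01,  2.00051656e-01, -2.47232330e-04]), 'force': array([-0.30613515,  0.70176032,  1.3315458 ]), 'torque': array([-0.00835516,  0.00213584,  0.00649451]), 'width': 0.08537898753571342}
scene [ 1.39002281 -0.41294992  0.77217759] 454.71809882987526 [-0.73472146  0.3552805  -0.57789285]
pin_center [([0.4954, -0.2702, 0.0415], 0.61), ([0.5141, -0.4403, 0.043], 0.57), ([0.5055, -0.3517, 0.0386], 0.44)]
pin_shoulder [([0.5131, -0.4415, 0.0553], 0.64), ([0.5037, -0.3521, 0.0496], 0.43)]
fork_top [([0.6158, 0.1409, 0.127], 0.63)]
knob [([0.5199, -0.0011, 0.1531], 0.61)
[... 203 characters left out ...]
5127 -0.98628768]
pin_center [([0.5084, -0.3504, 0.0348], 0.57), ([0.5007, -0.2741, 0.0406], 0.56), ([0.5132, -0.4374, 0.041], 0.39)]
pin_shoulder [([0.5121, -0.4417, 0.0604], 0.64), ([0.5017, -0.3532, 0.0373], 0.53), ([0.5053, -0.3556, 0.0518], 0.44), ([0.4988, -0.2647, 0.0585], 0.42)]
fork_top [([0.6191, 0.1432, 0.1277], 0.65), ([0.6698, -0.3895, 0.0012], 0.46)]
knob [([0.5223, -0.0025, 0.1518], 0.61)]
lens [([0.6296, -0.0178, 0.1062], 0.77)]
third_cup [([0.5634, 0.1058, 0.0659], 0.88), ([0.6701, -0.3883, -0.0035], 0.73)]
wrist [ 0.34161328 -0.58878404  0.37456016] 331.5366659385324 [-0.29988516 -0.127363   -0.94543512]
pin_center []
pin_shoulder []
fork_top []
knob []
lens []
third_cup []
```

View pics/scene0.png

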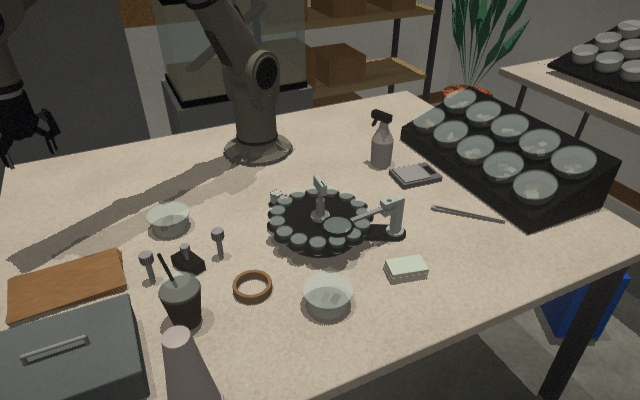

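View pics/top0.png

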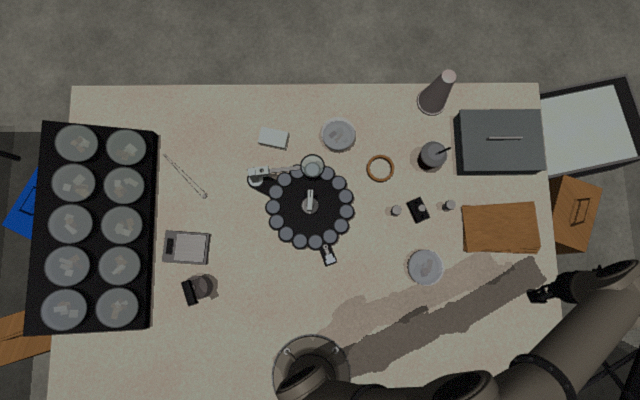

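View pics/wrist0.png

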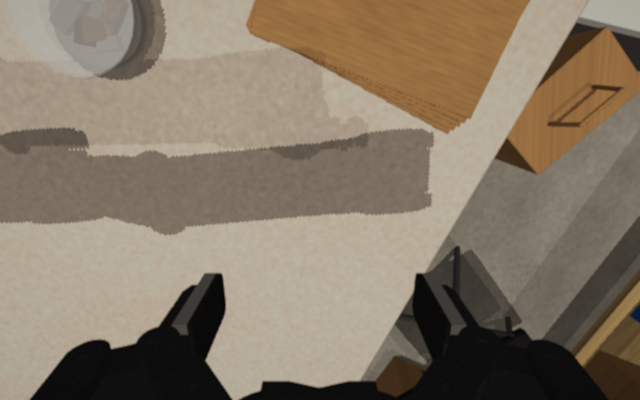

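The scene view shows three headed pins: at (217,240), (147,260), and one in the black block at (187,258). The carousel is at about (320,215), with the fork post at (395,210). I'll zoom in on these.

```bash
python3 - <<'E'
from h import *
c=grab('scene');f=c['frame']
a=cv2.resize(f[215:300,120:250],(800,523),interpolation=cv2.INTER_CUBIC);cv2.imwrite('pics/z1.png',a)
a=cv2.resize(f[165:260,255:415],(800,475),interpolation=cv2.INTER_CUBIC);cv2.imwrite('pics/z2.png',a)
for n in('scene','top'):
    c=grab(n);P=cloud(c)
    for k in('pin_center','knob','fork_top','lens','third_cup','carousel'):
        for d in finder.cut_out(n,k):
            m=d['region'];Q=P[m];Q=Q[~np.isnan(Q[:,0])];zt=np.percentile(Q[:,2],97);T=Q[Q[:,2]>zt-.008]
            v,u=np.nonzero(m);print(n,k,round(d['conf'],2),m.sum(),(u.mean().round(),v.mean().round()),'ztop',zt.round(4),T.mean(0).round(4),(T.max(0)-T.min(0)).round(4))
E
```

```text
scene pin_center 0.82 271 (np.float64(147.0), np.float64(263.0)) ztop 0.0841 [ 0.5181 -0.4402  0.0817] [0.0286 0.027  0.0089]
scene pin_center 0.56 157 (np.float64(218.0), np.float64(238.0)) ztop 0.0843 [ 0.5037 -0.2718  0.0816] [0.0269 0.0219 0.0082]
scene knob 0.67 191 (np.float64(320.0), np.float64(185.0)) ztop 0.1685 [ 0.5264 -0.0057  0.166 ] [0.0579 0.019  0.0087]
scene fork_top 0.65 7463 (np.float64(330.0), np.float64(220.0)) ztop 0.1244 [0.5695 0.061  0.14  ] [0.196  0.3207 0.0531]
scene fork_top 0.52 867 (np.float64(415.0), np.float64(175.0)) ztop 0.0235 [0.4049 0.3854 0.0197] [0.1056 0.1452 0.0109]
scene fork_top 0.3 202 (np.float64(320.0), np.float64(185.0)) ztop 0.1686 [ 0.5248 -0.0051  0.166 ] [0.0622 0.019  0.0087]
scene lens 0.75 717 (np.float64(344.0), np.float64(223.0)) ztop 0.1102 [0.6345 0.0087 0.1071] [0.0786 0.1995 0.0106]
scene lens 0.45 970 (np.float64(406.0), np.float64(269.0)) ztop 0.031 [0.7557 0.1141 0.0284] [0.0696 0.0972 0.0098]
scene third_cup 0.91 5073 (np.float64(317.0), np.float64(219.0)) ztop 0.1499 [ 0.529  -0.0074  0.1594] [0.1971 0.1456 0.0275]
sce
[... 639 characters left out ...]
loat64(310.0), np.float64(200.0)) ztop 0.1727 [ 0.5158 -0.0018  0.169 ] [0.059  0.018  0.0113]
top fork_top 0.92 7052 (np.float64(306.0), np.float64(204.0)) ztop 0.1236 [0.5729 0.0872 0.1418] [0.1708 0.2181 0.0604]
top lens 0.83 645 (np.float64(305.0), np.float64(167.0)) ztop 0.1139 [0.6295 0.0088 0.1096] [0.0763 0.1684 0.0116]
top lens 0.57 939 (np.float64(338.0), np.float64(133.0)) ztop 0.0539 [ 0.7549 -0.0963  0.0495] [0.1112 0.1109 0.0109]
top third_cup 0.64 5650 (np.float64(310.0), np.float64(209.0)) ztop 0.0709 [ 5.062e-01 -2.000e-04  7.430e-02] [0.2556 0.266  0.1133]
top carousel 0.46 7192 (np.float64(306.0), np.float64(204.0)) ztop 0.1235 [0.5731 0.0873 0.1417] [0.1708 0.2181 0.0607]
```

View pics/z1.png

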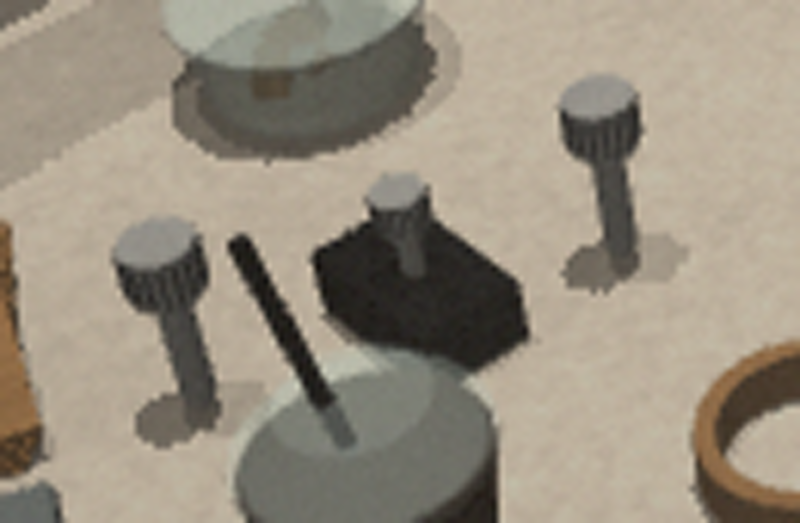

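View pics/z2.png

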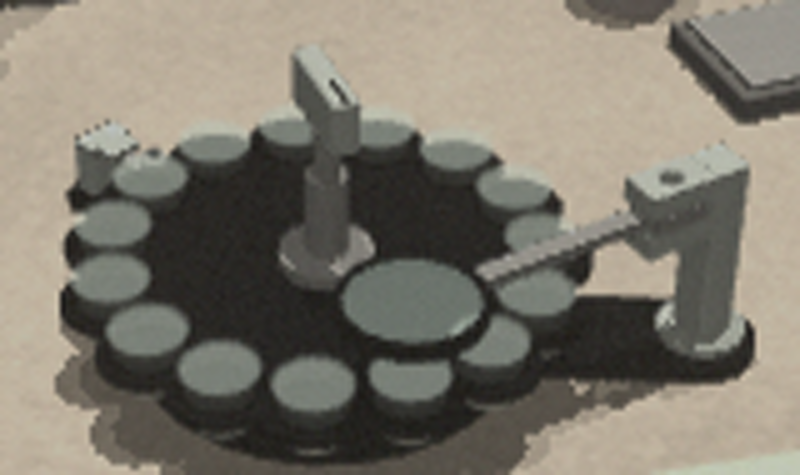

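```bash
cat >> h.py <<'E'
def rel(target,yaw=None):
    """shift mm in tool axes from present measured pose to world target; yaw of tool x in deg"""
    s=telemetry.observe();Rm=q2R(s['ee_rot']);d=Rm.T@(np.array(target)-s['tool_pos'])*1000
    y0=np.degrees(np.arctan2(Rm[1,0],Rm[0,0]));print('pos',s['tool_pos'].round(4),'yaw',y0.round(2),'j',s['joints'].round(3),'w',round(s['width'],4),'F',s['force'].round(1),'t',s['t'])
    print('shift',d.round(1),'tilt z',Rm[:,2].round(4))
    if yaw is not None: print('spin',-np.radians((yaw-y0+180)%360-180).round(3))
E
python3 - <<'E'
from h import *
c=cams.grab_frame('wrist');H=np.array(c['hand_eye']);print(H.round(4))
for p in([0,0,0],[0,0,.05],[0,0,.13]):
    q=np.linalg.inv(H)@np.r_[p,1];print(p,c['fx']*q[0]/q[2]+c['cx'],c['fy']*q[1]/q[2]+c['cy'])
c=grab('top')
for k in('coffee','deli_a','spray','cards'):print(k,[(np.round(d['at'],3).tolist(),round(d['conf'],2)) for d in finder.tip_of('top',k)])
rel([.455,-.38,.24],55)
E
```

```text
[[ 1.000e-04 -9.454e-01 -3.259e-01  8.350e-02]
 [ 1.000e+00  3.000e-04 -4.000e-04  6.000e-04]
 [ 5.000e-04 -3.259e-01  9.454e-01 -1.432e-01]
 [ 0.000e+00  0.000e+00  0.000e+00  1.000e+00]]
[0, 0, 0] 317.6160524191895 272.72471494298213
[0, 0, 0.05] 317.8846113923649 232.1885180799225
[0, 0, 0.13] 318.12934130547427 195.24907115403718
coffee [([0.669, -0.388, 0.002], 0.63)]
deli_a [([0.32, -0.363, 0.002], 0.82), ([0.756, -0.1, 0.003], 0.62)]
spray [([0.273, 0.338, -0.001], 0.88)]
cards [([0.749, 0.112, 0.002], 0.77)]
pos [ 0.2646 -0.621   0.2313] yaw 23.08 j [ 1.06   0.477  0.022  1.555 -0.012  1.109 -0.083] w 0.0852 F [ 0.1 -0.8 -0.9] t 2.1
shift [ 269.6 -147.1   -8.7] tilt z [ 0. -0. -1.]
spin -0.557
```

Emit:
carry_out:
  steps:
    - [[85,45,-21,0,-0.1],[85,90,-42,0,-0.2],[85,135,-64,0,-0.3],[85,180,-85,0,-0.4],[85,225,-106,0,-0.5],[85,270,-128,0,-0.55],[85,310,-147,0,-0.55],[85,325,-155,0,-0.55],[85,325,-155,0,-0.55],[85,325,-155,0,-0.55]]
  grip_force: 60

```text
t: 3.1
tool_pos: [0.502, -0.3521, 0.2312]
ee_rot: [0.0, 0.889, 0.458, -0.001]
force: [-1.1, -1.0, 0.1]
width: 0.0855
```

```bash
python3 - <<'E'
from h import *
c=grab('wrist','w1.png');rel([.503,-.351,.12])
P=cloud(c)
for k in('pin_center','pin_shoulder'):
    print(k,[(np.round(d['at'],4).tolist(),round(d['conf'],2)) for d in finder.tip_of('wrist',k)])
for d in finder.cut_out('wrist','pin_center'):
    m=d['region'];Q=P[m];Q=Q[~np.isnan(Q[:,0])];zt=np.percentile(Q[:,2],95);T=Q[Q[:,2]>zt-.005]
    v,u=np.nonzero(m);print(d['conf'],m.sum(),u.mean(),v.mean(),zt.round(4),T.mean(0).round(4),np.ptp(T,axis=0).round(4))
E
```

```text
pos [ 0.5014 -0.353   0.2312] yaw 54.44 j [ 0.665  0.385 -0.201  1.699  0.087  1.066 -0.185] w 0.0852 F [-0.6 -0.5  0.3] t 3.15
shift [  2.7   0.2 111.2] tilt z [-0.001  -0.0011 -1.    ]
pin_center [([0.5066, -0.3506, 0.0386], 0.91), ([0.4944, -0.2709, 0.0413], 0.9), ([0.5125, -0.4406, 0.0374], 0.9)]
pin_shoulder [([0.4924, -0.2686, 0.0627], 0.73), ([0.5105, -0.4387, 0.0622], 0.63), ([0.5024, -0.3543, 0.0564], 0.57)]
0.9 1037 259.8601735776278 116.53230472516876 0.0849 [ 0.4976 -0.271   0.0837] [0.029  0.0287 0.0059]
0.8 1066 375.8686679174484 246.7392120075047 0.0845 [ 0.5119 -0.439   0.0834] [0.03   0.0295 0.0064]
0.67 472 320.510593220339 182.32203389830508 0.0719 [ 0.5044 -0.3521  0.0706] [0.0215 0.0217 0.0053]
```

View pics/w1.png

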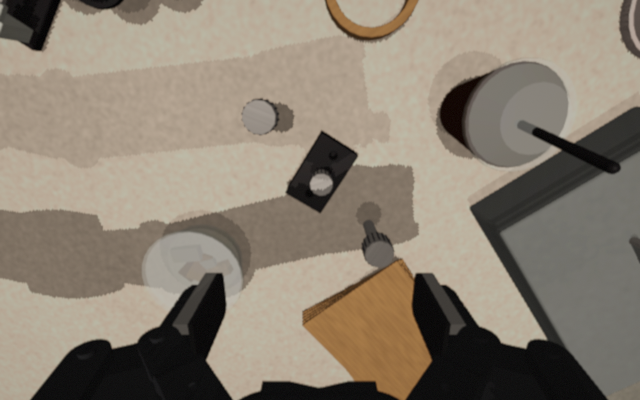

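The needed pin is in the black block at pixel (320,182). Its head top measures about 71 mm high, against 84 mm for the two larger decoys at (260,116) and (376,247). I'll take a second, closer view.

Emit:
carry_out:
  steps:
    - [[50,2,1,45,0],[50,2,1,90,0],[50,2,1,110,0],[50,2,1,110,0]]

```text
t: 3.7
tool_pos: [0.5017, -0.3498, 0.1178]
ee_rot: [-0.003, 0.889, 0.458, -0.002]
force: [-0.5, 0.2, -0.6]
width: 0.0498
```

```bash
python3 - <<'E'
from h import *
c=grab('wrist','w2.png')
P=cloud(c)
for d in finder.cut_out('wrist','pin_center'):
    m=d['region'];Q=P[m];Q=Q[~np.isnan(Q[:,0])];zt=np.percentile(Q[:,2],95);T=Q[Q[:,2]>zt-.003]
    v,u=np.nonzero(m);print(d['conf'],m.sum(),u.mean(),v.mean(),zt.round(4),T.mean(0).round(4),np.ptp(T,axis=0).round(4),((T.max(0)+T.min(0))/2).round(4))
    rel([*((T.max(0)+T.min(0))/2)[:2],.053])
E
```

```text
0.94 2908 229.17950481430537 133.6671251719395 0.0847 [ 0.4975 -0.2707  0.0837] [0.0297 0.0295 0.0042] [ 0.4973 -0.2707  0.0838]
pos [ 0.5047 -0.351   0.1219] yaw 54.51 j [ 0.651  0.506 -0.193  1.79   0.123  0.857 -0.218] w 0.05 F [-0.4 -0.3  0.3] t 3.8
shift [ 61.1 -52.6  68.9] tilt z [ 3.e-04 -5.e-04 -1.e+00]
0.67 1220 325.1032786885246 229.7172131147541 0.0716 [ 0.5044 -0.3524  0.0705] [0.0217 0.0221 0.0041] [ 0.5043 -0.3531  0.0706]
pos [ 0.5047 -0.351   0.1219] yaw 54.51 j [ 0.651  0.506 -0.193  1.79   0.123  0.857 -0.218] w 0.05 F [-0.4 -0.3  0.3] t 3.8
shift [-1.9  0.9 68.9] tilt z [ 3.e-04 -5.e-04 -1.e+00]
```

View pics/w2.png

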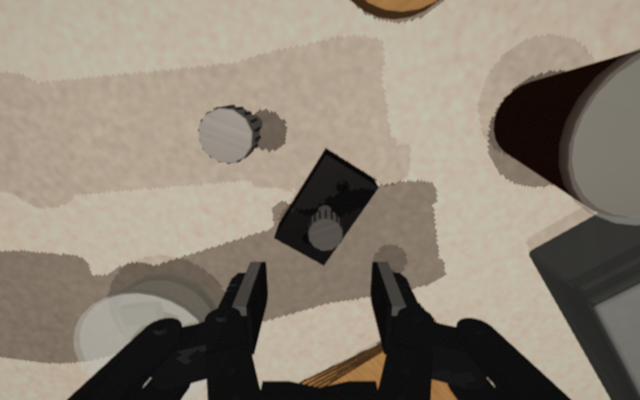

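Both views agree: the head is at (0.504, -0.352) and the top is at about 71 mm. Descending and gripping.

Emit:
carry_out:
  steps:
    - [[50,-1,0.5,35,0],[50,-1,0.5,60,0],[50,-1,0.5,69,0],[50,-1,0.5,69,0],[50,-1,0.5,69,0],[15,-1,0.5,69,0],[15,-1,0.5,69,0],[15,-1,0.5,69,0],[15,-1,0.5,69,0],[15,-1,0.5,69,0]]
  grip_force: 60

```text
t: 4.8
tool_pos: [0.5055, -0.3516, 0.0538]
ee_rot: [0.001, 0.889, 0.459, 0.001]
force: [-0.8, 0.5, 6.0]
width: 0.0197
```

```bash
python3 - <<'E'
from h import *
grab('wrist','w3.png');rel([.504,-.352,.20])
E
```

```text
pos [ 0.5056 -0.3515  0.0538] yaw 54.59 j [ 0.639  0.597 -0.179  1.825  0.15   0.731 -0.239] w 0.0198 F [-1.2 -0.8  6.1] t 4.85
shift [  -1.3   -0.7 -146.2] tilt z [ 0.0019 -0.0012 -1.    ]
```

View pics/w3.png

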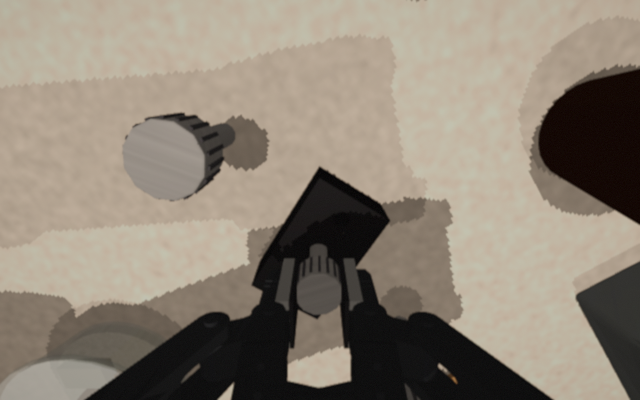

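Emit:
carry_out:
  steps:
    - [[15,0,0,-10,0],[15,0,0,-30,0],[15,0,0,-70,0],[15,0,0,-115,0],[15,0,0,-160,0],[15,0,0,-190,0],[15,0,0,-190,0]]

```text
t: 5.55
tool_pos: [0.507, -0.3523, 0.2485]
ee_rot: [0.004, 0.889, 0.458, 0.003]
force: [0.3, -0.8, 0.4]
width: 0.0192
```

```bash
python3 - <<'E'
from h import *
c=grab('wrist','w4.png');rel([.58,.10,.24],90)
E
```

```text
pos [ 0.5057 -0.3516  0.2455] yaw 54.59 j [ 0.664  0.375 -0.206  1.681  0.085  1.09  -0.185] w 0.0193 F [-0.3  0.3 -1.6] t 5.6
shift [ 411.1 -201.2    4.6] tilt z [ 0.0045 -0.0028 -1.    ]
spin -0.618
```

View pics/w4.png

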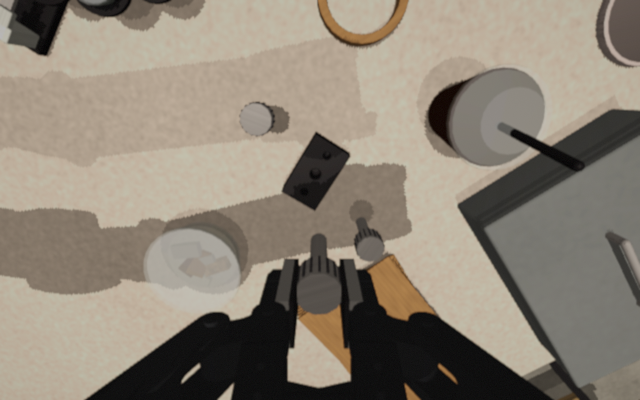

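The pin is held upright and centred at (320,290), and the block's hole at about (302,190) is empty. Next I'll move over the fork.

Emit:
carry_out:
  steps:
    - [[15,20,-8,0,-0.05],[15,60,-25,0,-0.1],[15,105,-44,0,-0.15],[15,150,-63,0,-0.2],[15,195,-82,0,-0.25],[15,240,-101,0,-0.3],[15,285,-120,0,-0.36],[15,330,-139,0,-0.42],[15,375,-158,2,-0.5],[15,415,-175,3,-0.55],[15,445,-187,4,-0.6],[15,462,-194,5,-0.62],[15,466,-196,5,-0.62],[15,466,-196,5,-0.62],[15,466,-196,5,-0.62]]

```text
t: 7.1
tool_pos: [0.6148, 0.1398, 0.2369]
ee_rot: [0.0, 0.707, 0.707, -0.001]
force: [0.0, -0.1, -0.2]
width: 0.0198
```

```bash
python3 - <<'E'
from h import *
c=grab('wrist','w5.png');rel([.617,.142,.24],90)
np.save('P5.npy',cloud(c))
for k in('fork_top','pin_shoulder','pin_center'):
    print(k,[(np.round(d['at'],4).tolist(),round(d['conf'],2)) for d in finder.tip_of('wrist',k)])
cv2.imwrite('pics/w5z.png',cv2.resize(c['frame'][120:340,210:430],(800,600)[:1]*2 if 0 else (600,600),interpolation=cv2.INTER_CUBIC))
E
```

```text
pos [0.615  0.1397 0.2371] yaw 89.92 j [ 0.041  0.445 -0.495  1.634  0.23   1.122 -0.515] w 0.0196 F [ 0.2 -0.5 -0.4] t 7.15
shift [ 2.3  2.  -2.9] tilt z [-4.0e-04 -1.6e-03 -1.0e+00]
spin -0.001
fork_top [([0.6165, 0.141, 0.1228], 0.6)]
pin_shoulder [([0.6112, 0.1361, 0.241], 0.79)]
pin_center []
```

View pics/w5.png

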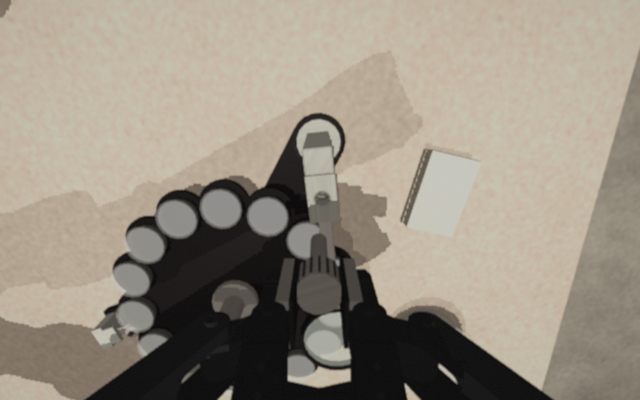

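View pics/w5z.png

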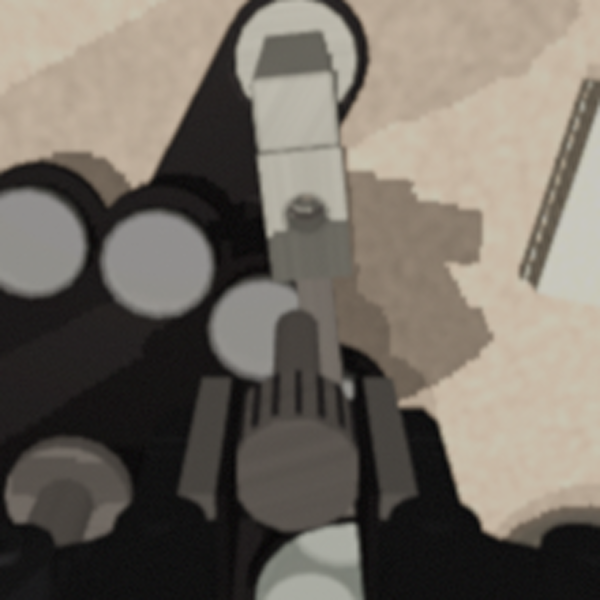

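```bash
python3 - <<'E'
from h import *
c=grab('wrist');s=telemetry.observe();P=cloud(c)
f=c['frame'];cv2.imwrite('pics/w6z.png',cv2.resize(f[170:230,285:355],(700,600),interpolation=cv2.INTER_CUBIC))
cv2.imwrite('pics/w7z.png',cv2.resize(f[225:325,270:370],(600,600),interpolation=cv2.INTER_CUBIC))
print('fork surf z',np.nanmedian(P[180:188,315:325],axis=(0,1)),'head top',np.nanmedian(P[288:300,312:326],axis=(0,1)))
for v in range(236,300,6):print(v,P[v,319].round(4))
print('hole',ray_z(c,322.2,197,.124),ray_z(c,322.2,197,.1235), s['tool_pos'])
Rm=q2R(s['ee_rot'])
for z in(-.018,0,.04,.044):
    print(z,proj(c,s['tool_pos']+Rm@np.array([0,0,z])),proj(c,s['tool_pos']+Rm@np.array([.005,0,z])))
# second view by scene
E
```

```text
fork surf z [0.61538754 0.15561785 0.12478463] head top [0.61453865 0.13979855 0.25399746]
236 [0.6149 0.1437 0.2005]
242 [0.6148 0.1434 0.2081]
248 [0.6148 0.1435 0.2159]
254 [0.6148 0.1435 0.2231]
260 [0.6148 0.1502 0.2424]
266 [0.6148 0.15   0.2477]
272 [0.6148 0.15   0.2528]
278 [0.6148 0.148  0.2546]
284 [0.6148 0.1444 0.2536]
290 [0.6148 0.1422 0.2549]
296 [0.6148 0.1389 0.2546]
hole [0.61758859 0.14409892 0.124     ] [0.61759456 0.14394289 0.1235    ] [0.61503103 0.14103529 0.23750185]
-0.018 (np.float64(319.61122823533924), np.float64(292.99946858583695)) (np.float64(319.617917388991), np.float64(283.07706183872335))
0 (np.float64(319.49246830596013), np.float64(272.01181651235174)) (np.float64(319.4972454945794), np.float64(262.92649162778724))
0.04 (np.float64(319.3008135266648), np.float64(238.14194266604952)) (np.float64(319.3031079134265), np.float64(230.50814783129832))
0.044 (np.float64(319.2855549997681), np.float64(235.44540474003384)) (np.float64(319.28768360130334), np.float64(227.9324968405658))
```

View pics/w6z.png

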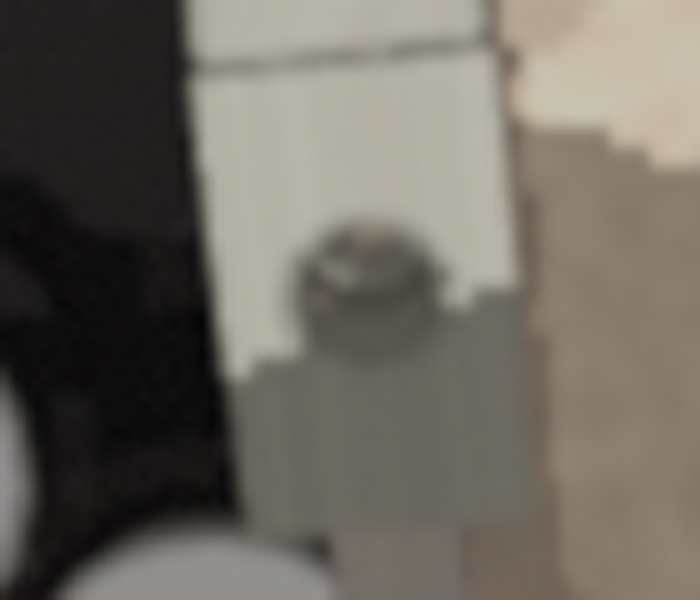

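View pics/w7z.png

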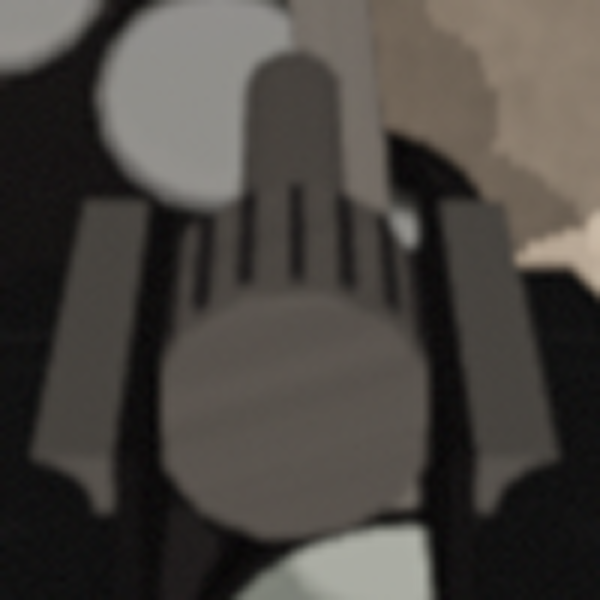

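```bash
python3 - <<'E'
from h import *
c=grab('wrist');P=cloud(c);F=P[176:190,312:326].reshape(-1,3);zf=np.nanmedian(F[:,2]);zh=np.nanmedian(P[286:302,310:328,2])
print('zf',zf,'zh',zh)
h=ray_z(c,321.7,198.7,zf);t=ray_z(c,318.8,293.9,zh)
print('hole',h.round(4),'headtop',t.round(4))
# shank axis: fit points in region
S=P[234:256,312:326].reshape(-1,3);S=S[(S[:,2]>.195)&(S[:,2]<.23)]
from scipy.optimize import least_squares
r=least_squares(lambda p:np.hypot(S[:,0]-p[0]-p[2]*(S[:,2]-.21),S[:,1]-p[1]-p[3]*(S[:,2]-.21))-.005,[.615,.139,0,0],loss='soft_l1',f_scale=.0005)
print('shank',len(S),r.x.round(4),'tip z lowest',np.nanmin(S[:,2]))
H=P[255:285,300:340].reshape(-1,3);H=H[(H[:,2]>zh-.014)&(H[:,2]<zh-.003)&(H[:,1]<.17)]
r=least_squares(lambda p:np.hypot(H[:,0]-p[0],H[:,1]-p[1])-.011,[.615,.139],loss='soft_l1',f_scale=.0005);print('head',len(H),r.x.round(4))
rel([.617,.142,.24])
E
```

```text
zf 0.12464360702307933 zh 0.2540671476825555
hole [0.6172 0.1433 0.1246] headtop [0.6146 0.14   0.2541]
shank 295 [0.6143 0.139  0.0056 0.005 ] tip z lowest 0.19536648230553103
head 473 [0.6145 0.1392]
pos [0.615  0.1414 0.2375] yaw 90.04 j [ 0.04   0.445 -0.496  1.633  0.23   1.122 -0.515] w 0.0198 F [ 0.  -0.5 -1.1] t 7.4
shift [ 0.6  2.  -2.5] tilt z [ 3.e-04 -3.e-04 -1.e+00]
```

Emit:
carry_out:
  steps:
    - [[15,3.5,2.5,20,0],[15,3.5,2.5,45,0],[15,3.5,2.5,58,0],[15,3.5,2.5,58,0],[15,3.5,2.5,58,0]]

```text
t: 7.9
tool_pos: [0.6177, 0.1458, 0.1799]
ee_rot: [0.0, 0.706, 0.708, 0.0]
force: [-0.3, 0.1, -0.0]
width: 0.0195
```

```bash
python3 - <<'E'
from h import *
c=grab('wrist');P=cloud(c);f=c['frame'];np.save('P7.npy',P)
cv2.imwrite('pics/w8z.png',cv2.resize(f[190:270,270:370],(750,600),interpolation=cv2.INTER_CUBIC))
zh=np.nanmedian(P[286:302,310:328,2]);print('zh',zh)
rel([.617,.142,.24])
c=grab('scene');cv2.imwrite('pics/s8z.png',cv2.resize(c['frame'][150:250,340:440],(600,600),interpolation=cv2.INTER_CUBIC))
E
```

```text
zh 0.19641683500992535
pos [0.6181 0.146  0.1804] yaw 90.1 j [ 0.022  0.505 -0.482  1.68   0.267  1.02  -0.548] w 0.0195 F [-0.   0.7 -0. ] t 7.95
shift [ -4.   -1.  -59.6] tilt z [ 1.5e-03  5.0e-04 -1.0e+00]
```

View pics/w8z.png

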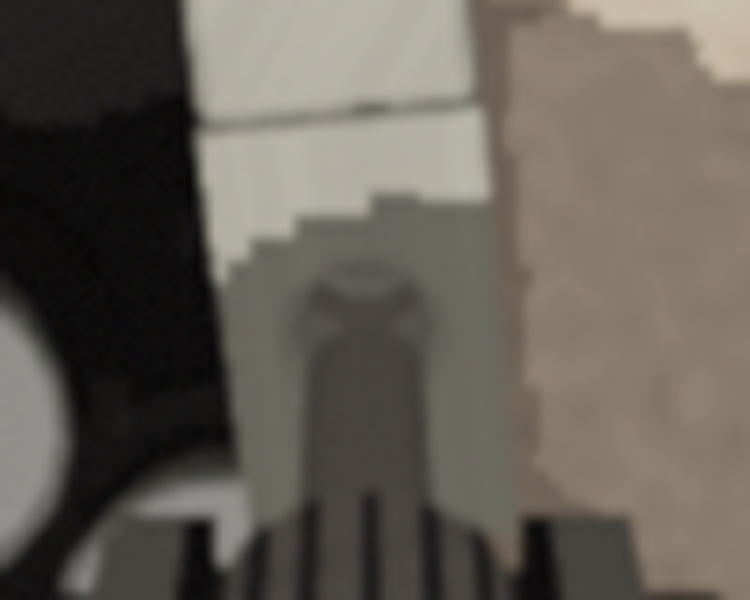

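View pics/s8z.png

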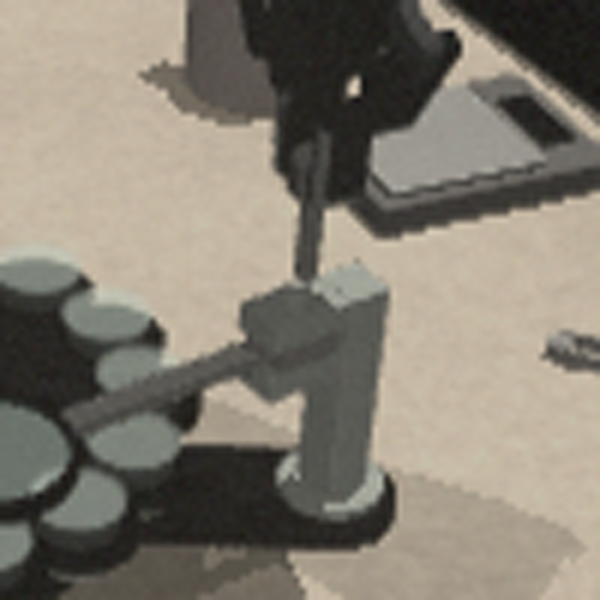

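```bash
python3 - <<'E'
from h import *
from scipy.optimize import least_squares
c=grab('wrist');P=cloud(c);F=P[192:206,300:330].reshape(-1,3);zf=np.nanmedian(F[:,2]);zh=np.nanmedian(P[286:302,310:328,2])
h=ray_z(c,318.5,232.7,zf);print('hole',h.round(4),'zf',zf,'zh',zh)
print('headtop c',ray_z(c,318.8,293.9,zh))
S=P[236:256,312:326].reshape(-1,3);S=S[(S[:,2]>zh-.057)&(S[:,2]<zh-.025)]
for n in (1,2):
  r=least_squares(lambda p:np.hypot(S[:,0]-p[0],S[:,1]-p[1])-.005,[.618,.144],loss='soft_l1',f_scale=.0005)
print('shank',len(S),r.x.round(4))
for dx in(-.001,0,.001):print(dx,np.round(proj(c,[r.x[0],r.x[1]+dx,zh-.062]),1))
# lowest visible fork: y extents at front edge (-y) of the fork top
H=P[255:285,300:340].reshape(-1,3);H=H[(H[:,2]>zh-.014)&(H[:,2]<zh-.003)&(H[:,1]<.17)]
r=least_squares(lambda p:np.hypot(H[:,0]-p[0],H[:,1]-p[1])-.011,[.615,.139],loss='soft_l1',f_scale=.0005);print('head',r.x.round(4))
rel([.617,.142,.24])
E
```

```text
hole [0.6178 0.1432 0.1246] zf 0.12464477446086059 zh 0.19718051102035158
headtop c [0.61778217 0.14502224 0.19718051]
shank 277 [0.6176 0.1441]
-0.001 [318.1 239.5]
0 [318.1 238. ]
0.001 [318.1 236.5]
head [0.6176 0.1443]
pos [0.6182 0.1461 0.1807] yaw 90.11 j [ 0.022  0.505 -0.482  1.68   0.267  1.02  -0.548] w 0.0192 F [ 0.1 -0.4 -0.7] t 8.05
shift [ -4.1  -1.1 -59.3] tilt z [ 2.2e-03  6.0e-04 -1.0e+00]
```

Emit:
carry_out:
  steps:
    - [[15,-1,0,3,0],[15,-1,0,7,0],[15,-1,0,10,0],[15,-1,0,12,0],[15,-1,0,14,0],[15,-1,0,16,0],[15,-1,0,18,0],[15,-1,0,18,0]]
  grip_force: 80

```text
t: 8.85
tool_pos: [0.6173, 0.1447, 0.1609]
ee_rot: [-0.0, 0.706, 0.708, -0.0]
force: [-0.2, 0.4, -1.6]
width: 0.0189
```

```bash
python3 - <<'E'
from h import *
c=grab('wrist');P=cloud(c);print('zh',np.nanmedian(P[286:302,310:328,2]))
cv2.imwrite('pics/w9z.png',cv2.resize(c['frame'][190:310,260:380],(600,600),interpolation=cv2.INTER_CUBIC))
rel([.617,.142,.24])
E
```

```text
zh 0.17743875785668245
pos [0.6173 0.1447 0.1611] yaw 90.11 j [ 0.018  0.525 -0.476  1.698  0.279  0.987 -0.556] w 0.0187 F [ 0.4 -0.6 -1.1] t 8.9
shift [ -2.7  -0.4 -78.9] tilt z [-3.e-04 -2.e-04 -1.e+00]
```

View pics/w9z.png

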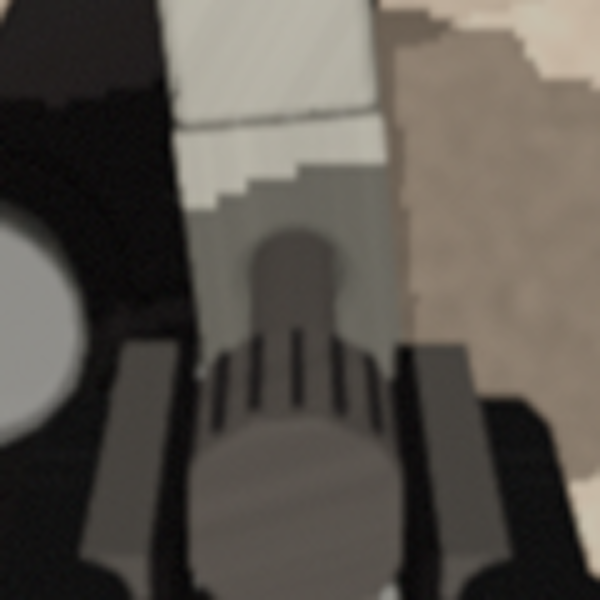

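The tip is inside the hole at pixel (319,243) with almost no force. Continuing down.

Emit:
carry_out:
  steps:
    - [[15,0,0,2,0],[15,0,0,4,0],[15,0,0,6,0],[15,0,0,8,0],[15,0,0,10,0],[15,0,0,12,0],[15,0,0,14,0],[15,0,0,16,0],[15,0,0,16,0]]

```text
t: 9.8
tool_pos: [0.6174, 0.1447, 0.1451]
ee_rot: [0.0, 0.706, 0.708, -0.0]
force: [1.0, -1.2, -0.9]
width: 0.0189
```

Emit:
carry_out:
  steps:
    - [[15,0,0,2,0],[15,0,0,4,0],[15,0,0,6,0],[15,0,0,8,0],[15,0,0,10,0],[15,0,0,10,0]]

```text
t: 10.4
tool_pos: [0.6174, 0.1446, 0.1351]
ee_rot: [0.0, 0.706, 0.708, -0.0]
force: [0.5, -1.6, 0.6]
width: 0.0188
```

```bash
python3 - <<'E'
from h import *
c=grab('wrist');P=cloud(c);print('zh',np.nanmedian(P[286:302,310:328,2]))
cv2.imwrite('pics/w10z.png',cv2.resize(c['frame'][190:310,260:380],(600,600),interpolation=cv2.INTER_CUBIC))
rel([.617,.142,.24])
c=grab('scene');cv2.imwrite('pics/s10z.png',cv2.resize(c['frame'][150:250,320:440],(720,600),interpolation=cv2.INTER_CUBIC))
E
```

```text
zh 0.15152766167964427
pos [0.6174 0.1446 0.135 ] yaw 90.11 j [ 0.011  0.554 -0.466  1.718  0.297  0.941 -0.57 ] w 0.0193 F [ 1.4 -1.6 -0.6] t 10.45
shift [  -2.7   -0.4 -105. ] tilt z [-1.e-04 -2.e-04 -1.e+00]
```

View pics/w10z.png

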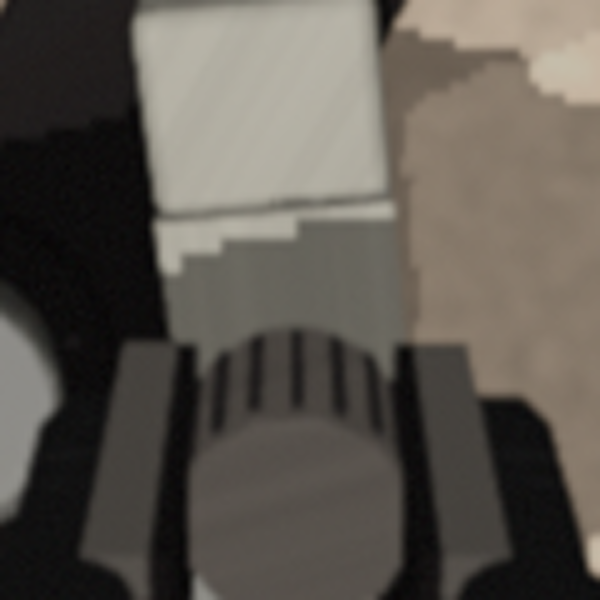

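View pics/s10z.png

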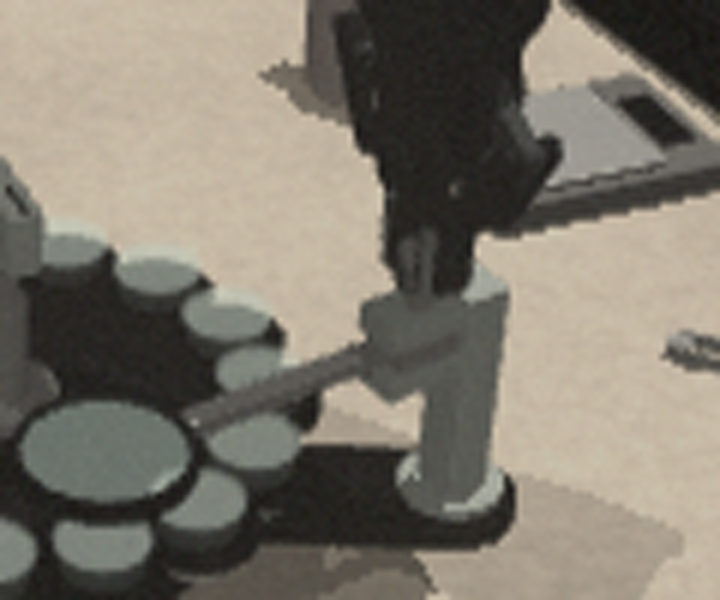

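Emit:
carry_out:
  steps:
    - [[15,0,0,2,0],[15,0,0,4,0],[15,0,0,6,0],[15,0,0,7.5,0],[15,0,0,8.5,0],[15,0,0,8.5,0]]

```text
t: 11.1
tool_pos: [0.6175, 0.1446, 0.1268]
ee_rot: [0.0, 0.706, 0.708, -0.0]
force: [0.1, -3.0, 2.3]
width: 0.0191
```

Emit:
carry_out:
  steps:
    - [[15,0,0,1,0],[15,0,0,2,0],[15,0,0,2,0]]

```text
t: 11.4
tool_pos: [0.6176, 0.1446, 0.126]
ee_rot: [0.0, 0.707, 0.708, -0.0]
force: [-3.9, -3.4, 12.5]
width: 0.0189
```

```bash
python3 - <<'E'
from h import *
c=grab('wrist','w11.png');P=cloud(c);print('zh',np.nanmedian(P[286:302,310:328,2]))
rel([.617,.142,.24])
E
```

```text
zh 0.14259523995269213
pos [0.6176 0.1446 0.1261] yaw 90.1 j [ 0.007  0.564 -0.462  1.724  0.304  0.925 -0.576] w 0.019 F [-4.  -4.4 12.4] t 11.45
shift [  -2.7   -0.5 -113.9] tilt z [ 6.e-04 -7.e-04 -1.e+00]
```

View pics/w11.png

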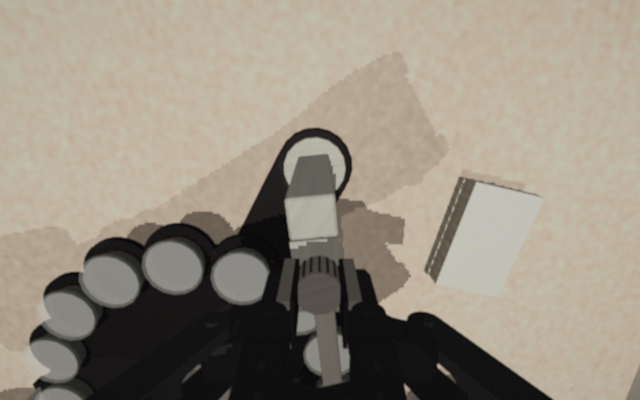

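The head top is at 142.6 mm with a 12 N reaction, so it looks seated. I'll release, then press the head with closed fingers to be sure.

Emit:
carry_out:
  steps:
    - [[45,0,0,0,0],[45,0,0,0,0],[45,0,0,0,0],[45,0,0,-15,0],[45,0,0,-40,0],[0,0,0,-40,0],[0,0,0,-40,0],[0,0,0,-40,0],[0,0,0,-40,0]]
  grip_force: 60

```text
t: 12.35
tool_pos: [0.6169, 0.1446, 0.1641]
ee_rot: [-0.0, 0.706, 0.708, -0.001]
force: [-0.6, 0.6, 0.4]
width: 0.0001
```

```bash
python3 - <<'E'
from h import *
c=grab('wrist','w12.png');P=cloud(c)
for d in finder.cut_out('wrist','pin_center'):
    m=d['region'];Q=P[m];Q=Q[~np.isnan(Q[:,0])];zt=np.percentile(Q[:,2],95);T=Q[Q[:,2]>zt-.004]
    v,u=np.nonzero(m);print(d['conf'],m.sum(),u.mean(),v.mean(),zt.round(4),np.median(T,0).round(4),np.ptp(T,axis=0).round(4))
rel([.617,.1435,.142])
E
```

```text
0.64 1159 319.78774805867124 245.22519413287316 0.1436 [0.6172 0.1466 0.1427] [0.022  0.0187 0.0319]
pos [0.617  0.1446 0.1641] yaw 90.11 j [ 0.019  0.522 -0.477  1.695  0.276  0.993 -0.554] w 0.0002 F [ 0.5  0.  -0. ] t 12.45
shift [-1.1  0.  22.1] tilt z [-1.2e-03 -3.0e-04 -1.0e+00]
```

View pics/w12.png

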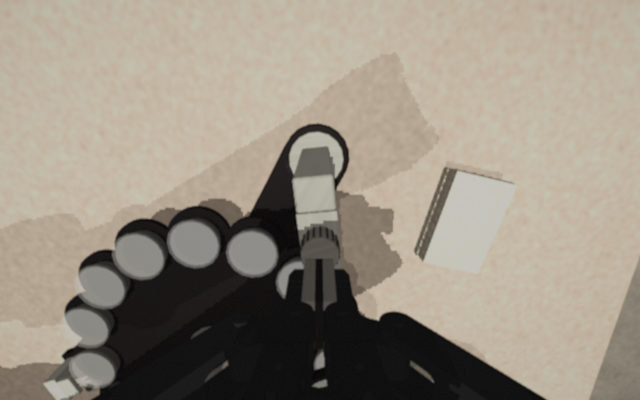

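Emit:
carry_out:
  steps:
    - [[0,-1,0,10,0],[0,-1,0,18,0],[0,-1,0,21,0],[0,-1,0,22,0],[0,-1,0,23,0],[0,-1,0,23.5,0],[0,-1,0,23.5,0]]

```text
t: 13.15
tool_pos: [0.6168, 0.1435, 0.1421]
ee_rot: [0.0, 0.706, 0.708, -0.001]
force: [-4.4, -2.1, 9.5]
width: 0.0005
```

Emit:
carry_out:
  steps:
    - [[0,0,0,-40,0],[0,0,0,-85,0],[45,0,0,-105,-0.1],[45,-20,-13,-105,-0.25],[45,-40,-26,-105,-0.4],[45,-60,-39,-105,-0.55],[45,-80,-52,-105,-0.7],[45,-100,-65,-105,-0.85],[45,-120,-78,-105,-1.0],[45,-135,-90,-105,-1.14],[45,-146,-97,-105,-1.28],[45,-146,-97,-105,-1.42],[45,-146,-97,-105,-1.55],[45,-146,-97,-105,-1.57],[45,-146,-97,-105,-1.57],[45,-146,-97,-105,-1.57]]

```text
t: 14.75
tool_pos: [0.5207, -0.0023, 0.2462]
ee_rot: [-0.0, 0.001, 1.0, 0.0]
force: [0.4, 0.4, -0.4]
width: 0.045
```

```bash
python3 - <<'E'
from h import *
c=grab('wrist','w13.png');P=cloud(c)
K=P.reshape(-1,3);K=K[(np.hypot(K[:,0]-.52,K[:,1])<.05)&(K[:,2]>.16)&(K[:,2]<.175)]
zt=np.median(K[:,2]);K=K[abs(K[:,2]-zt)<.004];r=cv2.minAreaRect((K[:,:2]*1000).astype(np.float32));print('wrist',zt,len(K),r)
rel([.52,-.002,.133],180)
c=grab('top','t13.png');P=cloud(c)
K=P.reshape(-1,3);np.save('Pt13.npy',P)
print(finder.tip_of('wrist','knob'))
E
```

```text
wrist 0.16851531584976148 1735 ((518.1664428710938, -3.175204277038574), (15.970673561096191, 59.820091247558594), 85.6458740234375)
pos [ 0.5207 -0.0022  0.2462] yaw 179.97 j [ 0.56   0.306 -0.808  1.862  0.25   1.078  1.226] w 0.045 F [ 0.   0.5 -0.1] t 14.8
shift [  0.7   0.2 113.2] tilt z [ 0.  0. -1.]
spin -0.001
[{'at': [0.5205, -0.0043, 0.1525], 'conf': 0.89}, {'at': [0.561, 0.1016, 0.064], 'conf': 0.61}, {'at': [0.6177, 0.1419, 0.1234], 'conf': 0.31}]
```

View pics/w13.png

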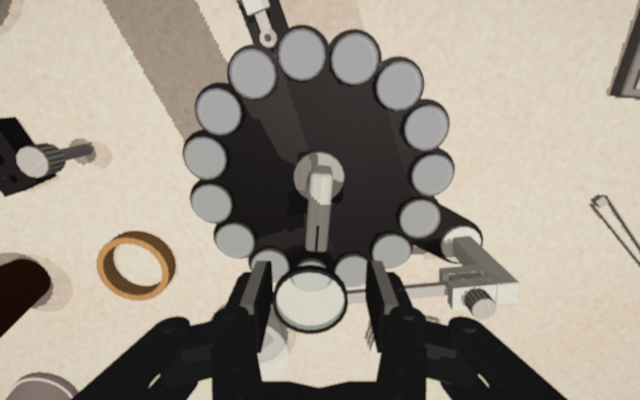

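View pics/t13.png

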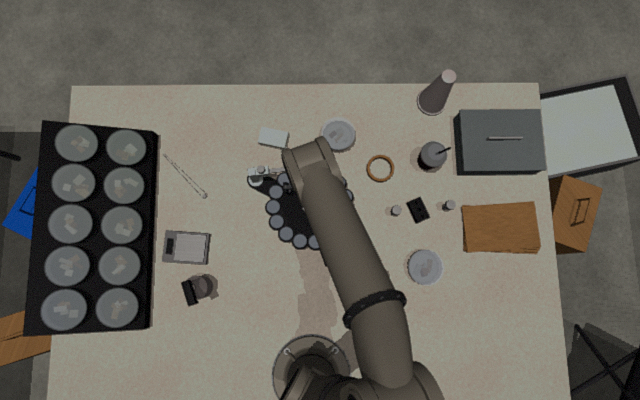

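```bash
python3 - <<'E'
from h import *
from scipy.optimize import least_squares
c=grab('wrist');P=cloud(c)
m=((abs(P[...,2]-.064)<.005)&(np.hypot(P[...,0]-.519,P[...,1]+.003)<.145)).astype(np.uint8)
m=cv2.morphologyEx(m,cv2.MORPH_OPEN,np.ones((3,3),np.uint8))
n,l,st,ce=cv2.connectedComponentsWithStats(m)
C=[]
for i in range(1,n):
    if st[i,4]<700: continue
    q=P[l==i][:,:2];(x,y),r=cv2.minEnclosingCircle((q*1000).astype(np.float32));print(ce[i].round(),st[i,4],round(x,1),round(y,1),round(r,1),np.nanmedian(P[l==i][:,2]).round(4))
    if 18<r<24:C.append((x,y))
C=np.array(C);r=least_squares(lambda p:np.hypot(C[:,0]-p[0],C[:,1]-p[1])-115,[519,-3],loss='soft_l1');print(r.x,r.fun.round(1))
a=np.degrees(np.arctan2(*(C-r.x).T[::-1]));print(a.round(1),(a%24).round(1))
K=P.reshape(-1,3);K=K[(np.hypot(K[:,0]-.52,K[:,1])<.05)&(K[:,2]>.16)&(K[:,2]<.175)]
print(cv2.minAreaRect((K[:,:2]*1000).astype(np.float32)),K.mean(0))
L=P.reshape(-1,3);L=L[(abs(L[:,2]-.109)<.006)&(np.hypot(L[:,0]-.635,L[:,1]+.013)<.05)];print('lens',len(L),cv2.minEnclosingCircle((L[:,:2]*1000).astype(np.float32)))
E
```

```text
[301.  55.] 1916 404.6 -18.4 21.4 0.0647
[354.  59.] 1896 408.2 29.3 21.4 0.0648
[252.  74.] 1828 420.7 -63.5 21.5 0.0647
[399.  86.] 1770 431.1 71.3 21.5 0.0648
[218. 112.] 1630 453.7 -97.9 21.4 0.0647
[426. 128.] 1593 468.8 100.4 21.7 0.0648
[204. 158.] 1464 498.0 -116.2 21.5 0.0647
[318. 172.] 1033 518.4 -3.3 25.7 0.0608
[432. 175.] 1386 515.3 111.3 21.5 0.0649
[211. 204.] 1262 545.5 -114.6 21.5 0.0647
[419. 219.] 1228 562.2 102.9 21.7 0.0649
[234. 241.] 1129 588.4 -94.3 21.5 0.0648
[391. 252.] 1051 601.0 76.2 21.8 0.0649
[352. 272.] 843 626.5 35.1 21.6 0.0649
[518.41906048  -3.24473883] [-0.1 -0.  -0.2 -0.2 -0.4 -0.1 -0.3 -0.4 -0.4 -0.2 -0.2 -0.4 -0.3]
[-172.4  163.5 -148.3  139.5 -124.4  115.6 -100.3   91.6  -76.3   67.6
  -52.5   43.9   19.5] [19.6 19.5 19.7 19.5 19.6 19.6 19.7 19.6 19.7 19.6 19.5 19.9 19.5]
((517.8883666992188, -3.115121841430664), (16.056682586669922, 59.5536994934082), 85.68386840820312) [ 0.51564917 -0.00304696  0.16829524]
lens 4266 ((632.1658325195312, -6.633685111999512), 43.13688659667969)
```

The knob centre and the carousel axis (from 13 cup lids) agree at (0.518, -0.003), with knob yaw -4.3°. The pin head is visible seated on the fork at pixel (480,302). Descending onto the knob.

Emit:
carry_out:
  steps:
    - [[45,2.3,-1,40,0.076],[45,2.3,-1,85,0.076],[45,2.3,-1,105,0.076],[45,2.3,-1,111,0.076],[45,2.3,-1,111,0.076],[45,2.3,-1,111,0.076]]

```text
t: 15.55
tool_pos: [0.5195, -0.0031, 0.1366]
ee_rot: [0.001, 0.037, 0.999, 0.0]
force: [-0.3, 0.0, 1.2]
width: 0.0449
```

```bash
python3 - <<'E'
from h import *
c=grab('wrist','w14.png')
rel([.5184,-.0032,.135],175.67)
E
```

```text
pos [ 0.5196 -0.0031  0.1368] yaw 175.7 j [ 0.479  0.436 -0.733  1.977  0.381  0.865  1.037] w 0.0452 F [-0.  -0.2 -0.3] t 15.6
shift [ 1.2 -0.2  1.8] tilt z [ 0.0027 -0.     -1.    ]
spin 0.001
```

View pics/w14.png

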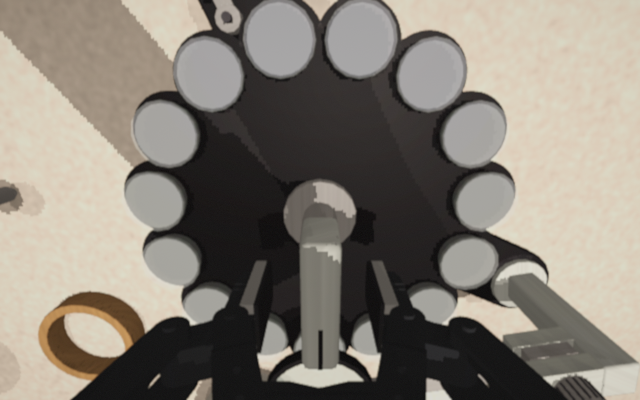

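Emit:
carry_out:
  steps:
    - [[45,1,0,1,0],[45,1,0,1,0],[8,1,0,1,0],[8,1,0,1,0],[8,1,0,1,0],[8,1,0,1,0],[8,1,0,1,0]]
  grip_force: 80

```text
t: 16.3
tool_pos: [0.5176, -0.0024, 0.1348]
ee_rot: [0.0, 0.037, 0.999, 0.0]
force: [-2.1, 2.9, 6.9]
width: 0.015
```

```bash
python3 - <<'E'
from h import *
rel([.5184,-.0032,.135],175.67)
print(telemetry.observe()['torque'])
E
```

```text
pos [ 0.5176 -0.0024  0.1348] yaw 175.75 j [ 0.478  0.437 -0.733  1.981  0.381  0.862  1.036] w 0.015 F [-2.1  2.9  6.9] t 16.3
shift [-0.8 -0.8 -0.2] tilt z [ 7.e-04  7.e-04 -1.e+00]
spin 0.001
[ 0.51939655  0.34105009 -0.07400044]
```

Emit:
carry_out:
  steps:
    - [[8,0,0,0,0.035],[8,0,0,0,0.07],[8,0,0,0,0.105],[8,0,0,0,0.14],[8,0,0,0,0.175],[8,0,0,0,0.21],[8,0,0,0,0.245],[8,0,0,0,0.28],[8,0,0,0,0.315],[8,0,0,0,0.35],[8,0,0,0,0.385],[8,0,0,0,0.419],[8,0,0,0,0.419],[8,0,0,0,0.419]]

```text
t: 17.7
tool_pos: [0.5177, -0.002, 0.1348]
ee_rot: [0.0, 0.244, 0.97, 0.001]
force: [-1.7, 4.3, 4.6]
width: 0.0149
```

```bash
python3 - <<'E'
from h import *
rel([.5184,-.0032,.135],175.67-24)
print(telemetry.observe()['torque'])
c=grab('wrist','w15.png')
E
```

```text
pos [ 0.5177 -0.002   0.1348] yaw 151.8 j [ 0.406  0.413 -0.639  1.986  0.325  0.843  0.666] w 0.0149 F [-1.7  4.3  4.6] t 17.7
shift [-1.2 -0.7 -0.2] tilt z [ 9.0e-04  1.2e-03 -1.0e+00]
spin 0.002
[ 0.72384881  0.37605385 -0.16139652]
```

View pics/w15.png

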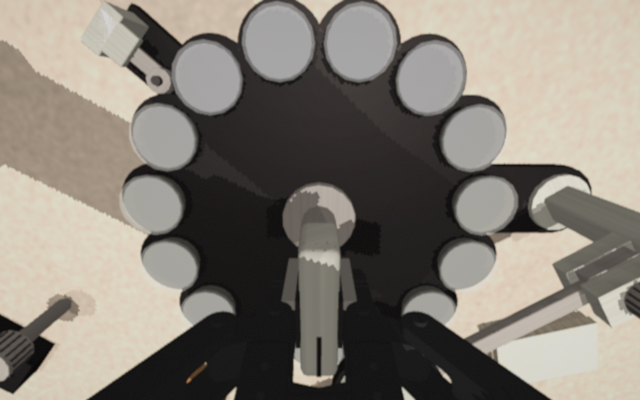

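The carousel turned with the knob: the cup pattern is unchanged in the wrist view while the roller and arm shifted by one click. Two more clicks.

Emit:
carry_out:
  steps:
    - [[8,0,0,0,0.035],[8,0,0,0,0.07],[8,0,0,0,0.105],[8,0,0,0,0.14],[8,0,0,0,0.175],[8,0,0,0,0.21],[8,0,0,0,0.245],[8,0,0,0,0.28],[8,0,0,0,0.315],[8,0,0,0,0.35],[8,0,0,0,0.385],[8,0,0,0,0.419],[8,0,0,0,0.419],[8,0,0,0,0.419]]

```text
t: 19.15
tool_pos: [0.518, -0.0017, 0.1348]
ee_rot: [0.0, 0.44, 0.898, 0.001]
force: [-0.1, 6.2, 4.3]
width: 0.015
```

Emit:
carry_out:
  steps:
    - [[8,0,0,0,0.035],[8,0,0,0,0.07],[8,0,0,0,0.105],[8,0,0,0,0.14],[8,0,0,0,0.175],[8,0,0,0,0.21],[8,0,0,0,0.245],[8,0,0,0,0.28],[8,0,0,0,0.315],[8,0,0,0,0.35],[8,0,0,0,0.385],[8,0,0,0,0.419],[8,0,0,0,0.419],[8,0,0,0,0.419],[8,0,0,0,0.419]]

```text
t: 20.65
tool_pos: [0.5183, -0.0015, 0.1348]
ee_rot: [0.0, 0.617, 0.787, 0.001]
force: [1.3, 6.6, 3.4]
width: 0.0146
```

```bash
python3 - <<'E'
from h import *
from scipy.optimize import least_squares
rel([.5184,-.0032,.135],175.67-72)
print(telemetry.observe()['torque'])
c=grab('wrist','w16.png');P=cloud(c)
m=((abs(P[...,2]-.064)<.005)&(np.hypot(P[...,0]-.519,P[...,1]+.003)<.145)).astype(np.uint8)
m=cv2.morphologyEx(m,cv2.MORPH_OPEN,np.ones((3,3),np.uint8))
n,l,st,ce=cv2.connectedComponentsWithStats(m);C=[]
for i in range(1,n):
    q=P[l==i][:,:2];(x,y),r=cv2.minEnclosingCircle((q*1000).astype(np.float32))
    if 21<r<22.3 and st[i,4]>1000:C.append((x,y))
C=np.array(C);r=least_squares(lambda p:np.hypot(C[:,0]-p[0],C[:,1]-p[1])-115,[519,-3],loss='soft_l1');print(r.x)
a=np.degrees(np.arctan2(*(C-r.x).T[::-1]));print((a%24).round(1))
c=grab('scene','s16.png');P=cloud(c);cv2.imwrite('pics/s16z.png',cv2.resize(c['frame'][140:260,240:420],(800,533),interpolation=cv2.INTER_CUBIC))
for d in finder.cut_out('scene','pin_center'):
    m=d['region'];Q=P[m];Q=Q[~np.isnan(Q[:,0])];zt=np.percentile(Q[:,2],95);T=Q[Q[:,2]>zt-.004]
    print(d['conf'],m.sum(),zt.round(4),np.median(T,0).round(4))
print(finder.tip_of('scene','lens')[:1],finder.tip_of('scene','third_cup')[:1])
E
```

```text
pos [ 0.5183 -0.0015  0.1348] yaw 103.8 j [ 0.259  0.379 -0.456  1.994  0.224  0.814 -0.082] w 0.0146 F [1.3 6.6 3.4] t 20.65
shift [-1.6 -0.3 -0.2] tilt z [ 0.0019  0.002  -1.    ]
spin 0.002
[ 1.07094434  0.04733483 -0.14684055]
[518.13588993  -3.21667588]
[19.7 19.8 19.8 19.7 19.5 19.7 19.7 19.7 19.8 19. ]
0.67 297 0.0839 [ 0.5158 -0.4393  0.0827]
0.63 206 0.0834 [ 0.5015 -0.2711  0.082 ]
0.55 71 0.1419 [0.6218 0.1421 0.1407]
0.2 121 0.1676 [ 0.5263 -0.021   0.1664]
[{'at': [0.6398, -0.0139, 0.1042], 'conf': 0.76}] [{'at': [0.6328, -0.0115, 0.0596], 'conf': 0.73}]
```

View pics/w16.png

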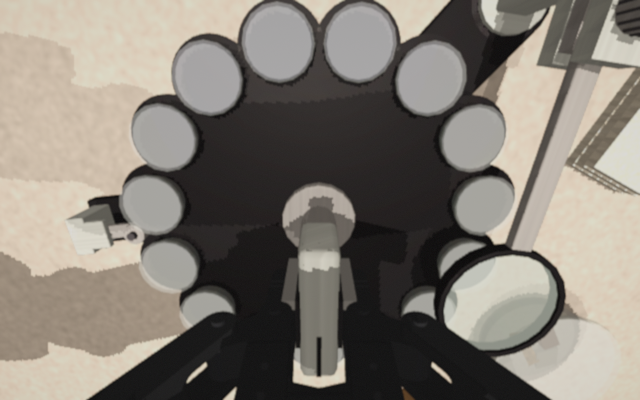

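View pics/s16z.png

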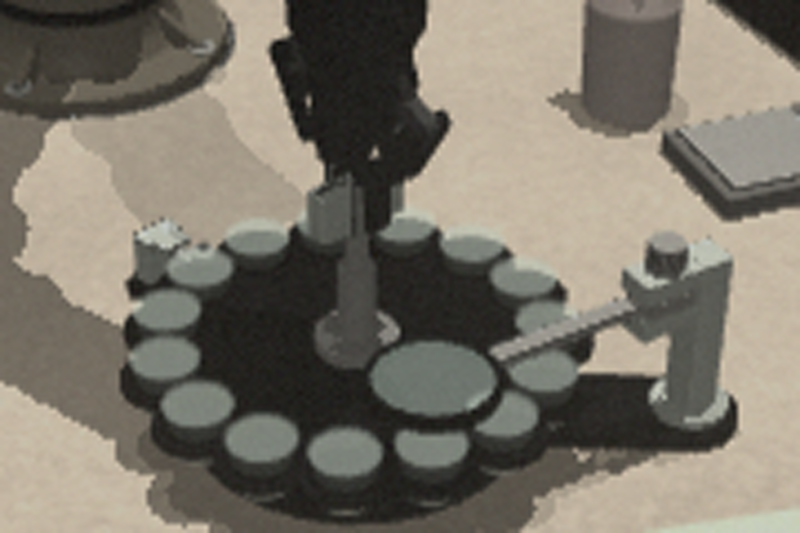

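The last views show the cup pattern back in register: 19.7° mod 24° against 19.6° at the start, after 72° of turning. The pin head is flat on the fork at crop pixel (667,255), the lens is over the rim, and the knob is still gripped. Handing in.

```bash
python3 -c "
from h import *
print(order.job_done())"
```

```text
the job is handed in; nothing more can be done
None
```

I took the smallest pin from the black block and pushed it through the fork and lug. I then turned the knob clockwise three clicks and handed the job in still gripping it, at about 21 s. The hand-in gives no verdict, so what follows is from my own checks.

- **Pin:** A final press with the closed fingers reached about 9.5 N. The head top then measured about 142 mm, which matches 124 mm plus the 18 mm head. I felt only about 2 N while inserting, not the 5 N the text suggests, before a firm stop at about 12 N.
- **Carousel:** The wrist turned 72° to within about 0.2°. The cups sit at 19.7° (mod 24°) against 19.6° before, so it rests in the third stop. There is a small leftover load at the wrist of about 7 N sideways and 0.15 N m about the knob axis.
- **Lens and the rest:** The finder put the lens within about 3 mm of where it started, which is inside its 4 mm accuracy. It also put the third cup under the lens, within 7 mm sideways. The two larger pins measured within about 3 mm of their first positions. I did not measure the other bystanders again, but saw nothing moved in the pictures.
- **Disagreements:** The gripper read about 19 mm on the 22 mm head and 15 mm on the 16 mm knob, which I took as a bias in that reading. The finder's fork position differed from my measured hole by up to 2 mm, so I used my own measurement.

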